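# Refit the taper plug of the jam tap

## Robot

A 7-joint arm with a two-finger parallel gripper is mounted at the origin on the work surface. World frame = base frame: x ahead of the robot, y to its left, z up, the work surface at z = 0. Lengths are in m, angles in rad, forces in N, time in s.
With the tool pointing down it reaches from about 0.425 to 0.925 m from the base axis. Payload 6.8 kg.
Tool frame: the origin (TCP) lies midway between the tips of the shut fingers; the grasp point (between the pads) lies 19 mm behind it; y points along the fingers, z is the direction in which the jaws open and shut, and the axes are right-handed (so a half turn about y gives the same grasp; the last joint's range is limited). The gripper opens to 85 mm and grips with 20 to 120 N. Pads are 22 mm wide; open, the fingers measure 114 mm over their backs; the gripper's body (76 mm by 85 mm) begins 54 mm behind the grasp point. The pads swing forward as they close: fully open they stand 13 mm farther back than shut.
Start: joints at [1, 0.477, 0.022, 1.555, -0.011, 1.109, -0.083], TCP at [0.301, -0.604, 0.231] pointing down, gripper open.
Joint ranges: [-2.96, 2.96], [-0.34, 2.1], [-1.41, 1.46], [0.24, 2.44], [-1.37, 4.51], [0.17, 1.92], [-2.96, 2.96]. Speed limits (rad/s): [2.39, 2.39, 3.14, 3.14, 3.14, 3.14, 3.14].

## Interface

Orientations are given as a unit quaternion [w, x, y, z].
In Python, from station import bot gives the robot as it stands. The module is installed in compiled form; this text tells all that it offers.
- The arm moves only by the shell command python3 -m crank 'ROWS' [FORCE]. ROWS is JSON, a list of rows, each an object with "linear": the shift along the tool's x, y, z in m, a list of three; "dr": the turn, a rotation vector about the tool's x, y, z in degrees, a list of three; "hand": the gripper command: -1 is shut, 1 is fully open, values between are in proportion. A call has 1 to 10 rows; each row is the pose to reach, as a shift and turn from the pose commanded when the call began, along the tool's axes at that moment; what a row does not reach only later rows make up. A row lasts 1/12 s, in which the tool goes at most 41.7 mm and 7.16 degrees, less where a joint would pass 70% of its speed; a pose out of reach is approached as far as the arm can. A call with a gripper value outside its range is refused whole. The fingers move at their own pace and stop on an object; FORCE is the grip in N (left out, the last holds). Time passes only in rows, so rows that repeat a pose let the fingers close. It gives the time, the measured TCP pose, the force and the opening at its end, in the units of the state.
- bot.get_obs(): the state, without advancing time (a new reading comes with each control period).
- bot.read_camera(name): name is "scene" or "top" or "wrist"; returns the picture (400x640x3 uint8, blue, green, red); there is no depth.
- bot.camera_params(name): a dict with "K" (3x3 intrinsics, pixels), "R" (3x3) and "t" (3): a world point X has camera coordinates R X + t; the wrist camera has in their place "hand_eye" (4x4, takes a point from camera to tool coordinates, whose origin is the TCP and whose axes are the tool frame's). Camera axes: x right, y down, z forward; pixel columns grow to the right and rows downward; lengths in m; the calibration is good to about 2 mm. A picture is of the moment at which its call begins: read the wrist's pose just before it. camera_params takes no time and is no camera call.
- bot.hand_in(): hands the job in, once; it reports no verdict.
Trained networks look in the newest picture that a camera, given by its name, has taken for a name from the list of things; names that differ only in an ending like _2 or _b are one class to them, and where a whole thing is asked for, a point or a joint stands for the part that bears it (a point fixed in the world has none). Each returns a list of dicts, best first, with "score" (0 to 1); they miss things now and then, are a little off and sometimes report something else, mostly with a low value. They report only what shows in the picture. A call takes as long as a camera call. They do not tell look-alikes from the thing itself.
- bot.search_frame(camera, target): "extent" ([left, top, right, bottom] in pixels, round what is visible of it).
- bot.cut_out(camera, target): "pixels" (400x640 bool, what is visible of it) and "extent" ([left, top, right, bottom] in pixels, round what is visible of it).
- bot.place_of(camera, target): "xy" ([column, row] in pixels: a listed point, or the origin of a listed thing).
The state is a dict: "t": time; "q": joint angles; "joint_vel": joint speeds; "joint_torque": joint torques, N m; "eef_pos": TCP position; "tool_rot": TCP orientation; "contact_force": force on the tool from outside, world axes, zero at the start; "torque": the same for the moment, N m; "gripper_width": opening from 0.0 (shut) to 1.0 (fully open).
Only numpy, scipy, OpenCV 4.12 (cv2) and the standard library are available. Lean on these libraries where they do the work, as an engineer would, in place of code of your own. Each camera call takes 0.05 s, during which the arm holds its last target. There are 200 camera calls.

## Task

The jam tap's washed plug stands on the tray: lower it into the tap (do not drop it), its two ears through the two slots of the collar, and before you turn it press it fully home in its tapered seat with a steady push of about 12 N, never over 20 N. Ease off, then check that it rocks free: swing the handle to the stop in line with the pipe, then back to the stop across the pipe, without forcing it, and leave it there, shut, home and let go. Leave the bowl, the spare nozzle and the jam jar where they are.

Things in the scene. Friction and masses are not known exactly. Their poses are not given: they have to be found in the camera images.
- tap: stainless taper-plug tap, fixed, on the outlet pipe of a jam hopper. Origin on the table under the upright axis of its bore; z up. The pipe (26 mm thick, 103 mm up) runs along y, from the hopper (170 mm wide, 290 mm tall, its axis at y = -260 mm) to the down-turned spout (at y = 94 mm). Tap body 84 mm wide, 154 mm tall, open at the top
- collar (a point): centre of the tap collar's top face, 154 mm up; axes as the tap's. Collar: ring 84 mm wide, 5 mm thick, with a 48 mm opening and two opposite slots, 15 mm wide, along 135 and -45 degrees (from x towards y). Below it the plug's ears can turn 45 degrees either way from the slots, up to rigid stops. Deeper down is the rigid steel taper seat, lapped to a depth that differs from tap to tap
- plug_grip (a point): middle of the plug's handle: a bar 80 mm long (x), 14 mm wide (y), 20 mm tall. The plug is a loose steel part of 0.36 to 0.56 kg, 115 mm tall, upright (z) on its small end, 105 mm below this point. Home in the tap this point is 184 to 192 mm above the table, as the seat is lapped: only feel tells; 208 mm with the ears on the collar off the slots. Half a turn gives the same plug
- plug_ears (a point): on the plug's axis at mid-height of its two ears, 50 mm below the handle's middle. Ears: along +y and -y to 33 mm from the axis, 10 mm wide, 8 mm tall. Cone: 44 mm wide from 7 mm below here, tapering to 30 mm at the small end. Plug's x at 45 degrees from the tap's x (towards y): ears over the slots; along the tap's y: open; along the tap's x: shut
- tray: flat steel tray 300 x 200 mm, rim 12 mm high, fixed on the table, floor 3 mm up. Plug and nozzle stand on it. Origin under its centre
- nozzle: spare steel filling nozzle, 48 mm wide at the foot, 55 mm tall, loose on the tray. Origin under its foot. Leave alone
- bowl: pale yellow plastic bowl, 124 mm wide, 52 mm tall, loose on the table under the spout. Origin under its foot. Leave alone
- jar: closed jar of dark red jam, 72 mm wide, 95 mm tall, loose on the table. Origin under its foot. Leave alone
Things that resemble listed ones, but are neither listed nor needed, are in the scene too. What is shaped like the part that bears plug_grip but blue, orange or purple is not meant.

How it is judged:
On the way, in this order (a step that is already met when the one before it is completed fails the run):
1. before it is turned off the slots, the plug is pressed fully home by the hand, so that the taper carries more than 12 N (its weight and a push of about 8 N) for a moment (horizontal distance between plug_grip and tap below 0.005 m and z of plug_grip in the frame of tap below 0.194 m and angle between plug_grip's own z axis and vertical below 0.06 rad and angle between the x axis of plug_grip and the x axis of tap, either way round between 0.5 and 1.07 rad and contact force between plug and tap above 12 N and contact force between the fingers and plug above 5 N), for 0.3 s.
2. the handle is swung to the open stop, in line with the pipe, the plug still home (angle between the x axis of plug_grip and the y axis of tap, either way round below 0.12 rad and z of plug_grip in the frame of tap below 0.194 m and horizontal distance between plug_grip and tap below 0.006 m), for 0.1 s.
At the end, for the whole second after the job is handed in: the plug sits home in the tap (handle's middle lower than 194 mm over the table, within 5 mm of the bore's axis, tilted less than 0.06 rad), its handle across the pipe within 0.12 rad of the tap's x, at rest and let go (angle between the x axis of plug_grip and the x axis of tap, either way round below 0.12 rad and z of plug_grip in the frame of tap below 0.194 m and horizontal distance between plug_grip and tap below 0.005 m and angle between plug_grip's own z axis and vertical below 0.06 rad and linear speed of plug below 0.01 m/s and angular speed of plug below 0.1 rad/s); the robot touches nothing.
It fails at once if the plug is forced or dropped in: more than 50 N of wedging and contact in all between plug and tap (a push of over 20 N, 1 N m against the stops, or a fall of a few mm onto the seat) (contact force between plug and tap above 50 N).
It fails at once if the plug is tipped over (angle between plug_grip's own z axis and vertical above 0.6 rad).
It fails at once if the bowl, the nozzle or the jar is moved by more than 25 mm (distance of any of bowl, nozzle, jar from where it was at the start of the episode above 0.025 m).
It also fails if it takes over 67 s, if anything falls off the work surface, if the arm or the gripper's body presses on something with over 40 N, if the wrist force passes 120 N, or if a joint passes its speed limit or range.

## Working session

There is one attempt and no reset: what is moved stays moved. The work goes in short steps, Python scripts to look and compute and a shell command to move; the robot and the scene stay as the last step left them, time stands still between calls to the robot, and variables do not carry over. Pictures are saved under pics/ and viewed, about 8 in all and at most 12, crops included, and the job is handed in when it is done.

```bash
mkdir -p pics; cat > h.py <<'E'
import numpy as np, cv2
from station import bot
from scipy.spatial.transform import Rotation as Ro
def ray(cam,px,obs=None):
    p=bot.camera_params(cam);K=np.array(p["K"])
    d=np.linalg.inv(K)@[px[0],px[1],1]
    if "R" in p:
        R=np.array(p["R"]);t=np.array(p["t"]);return -R.T@t,R.T@d
    H=np.array(p["hand_eye"]);q=obs["tool_rot"];T=Ro.from_quat([q[1],q[2],q[3],q[0]]).as_matrix()
    return T@H[:3,3]+obs["eef_pos"],T@H[:3,:3]@d
def atz(cam,px,z,obs=None):
    o,d=ray(cam,px,obs);return o+d*(z-o[2])/d[2]
def proj(cam,X,obs=None):
    p=bot.camera_params(cam);K=np.array(p["K"])
    if "R" in p: c=np.array(p["R"])@X+np.array(p["t"])
    else:
        H=np.array(p["hand_eye"]);q=obs["tool_rot"];T=Ro.from_quat([q[1],q[2],q[3],q[0]]).as_matrix()
        c=H[:3,:3].T@(T.T@(np.array(X)-obs["eef_pos"])-H[:3,3])
    u=K@c;return u[:2]/u[2]
E
python3 - <<'E'
from h import *
np.set_printoptions(precision=3,suppress=True)
o=bot.get_obs();print(o)
ims={}
Z={"tap":0,"collar":.154,"plug_grip":.108,"plug_ears":.058,"tray":0,"nozzle":.003,"bowl":0,"jar":0}
for c in ["scene","top"]:
    im=bot.read_camera(c);cv2.imwrite(f"pics/{c}0.png",im)
    for n,z in Z.items():
        for r in bot.place_of(c,n)[:4]: print(c,n,round(r["score"],2),np.round(r["xy"],1),atz(c,r["xy"],z))
E
```

```text
{'t': 0.0, 'q': array([ 1.   ,  0.478,  0.022,  1.556, -0.011,  1.109, -0.083]), 'joint_vel': array([-0.   ,  0.002, -0.   ,  0.001,  0.002, -0.002, -0.001]), 'joint_torque': array([ -0.001, -59.644,   1.608, -28.12 ,   0.012,   0.009,   0.   ]), 'eef_pos': array([ 0.301, -0.603,  0.23 ]), 'tool_rot': array([ 0.162, -0.162,  0.689, -0.688]), 'contact_force': array([ 0.455,  0.161, -0.284]), 'torque': array([-0.004, -0.005,  0.03 ]), 'gripper_width': 0.9985767672192339}
scene tap 0.66 [223.7 164.4] [ 0.591 -0.075  0.   ]
scene collar 0.94 [214.7 130.1] [ 0.591 -0.073  0.154]
scene collar 0.35 [370.3 200. ] [0.547 0.353 0.154]
scene plug_grip 0.89 [370.3 202.3] [0.527 0.346 0.108]
scene plug_grip 0.82 [315.4 252.8] [0.71  0.31  0.108]
scene plug_grip 0.8 [482.6 206.7] [0.388 0.574 0.108]
scene plug_grip 0.71 [411.2 277. ] [0.64  0.518 0.108]
scene plug_ears 0.96 [476.9 217.4] [0.39  0.575 0.058]
scene plug_ears 0.88 [318.6 263.6] [0.71  0.319 0.058]
scene plug_ears 0.86 [367.3 212.1] [0.528 0.343 0.058]
scene plug_ears 0.78 [403.7 281.3] [0.637 0.506 0.058]
scene tray 0.8 [367.3 196.4]
[... 236 characters left out ...]
 [450.2 191.2] [ 0.585 -0.081  0.154]
top plug_grip 0.77 [168.  298.3] [0.383 0.587 0.108]
top plug_grip 0.7 [282.3 161.6] [0.699 0.311 0.108]
top plug_grip 0.61 [271.  228.6] [0.531 0.345 0.108]
top plug_grip 0.59 [193.1 239.4] [0.517 0.531 0.108]
top plug_ears 0.78 [206.1 199.5] [0.626 0.516 0.058]
top plug_ears 0.77 [273.7 233.2] [0.528 0.344 0.058]
top plug_ears 0.7 [280.8 169.5] [0.696 0.32  0.058]
top plug_ears 0.68 [181.5 299.6] [0.379 0.573 0.058]
top tray 0.76 [292.9 259.2] [0.465 0.303 0.   ]
top nozzle 0.77 [289.5 291.6] [0.382 0.315 0.003]
top bowl 0.76 [397.1 195.6] [0.62 0.01 0.  ]
top bowl 0.23 [450.3 191. ] [ 0.624 -0.137  0.   ]
top jar 0.63 [332.2 151.4] [0.76  0.179 0.   ]
```

View pics/scene0.png

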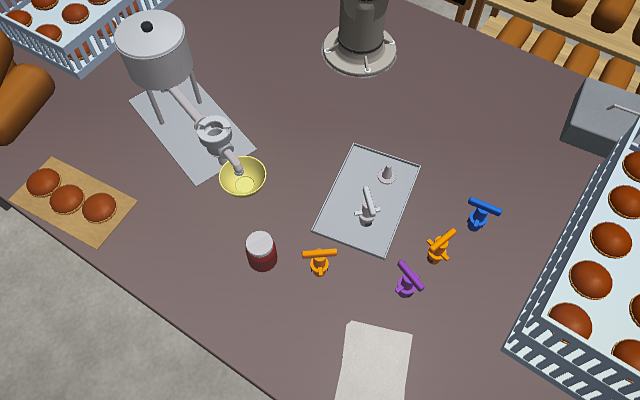

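View pics/top0.png

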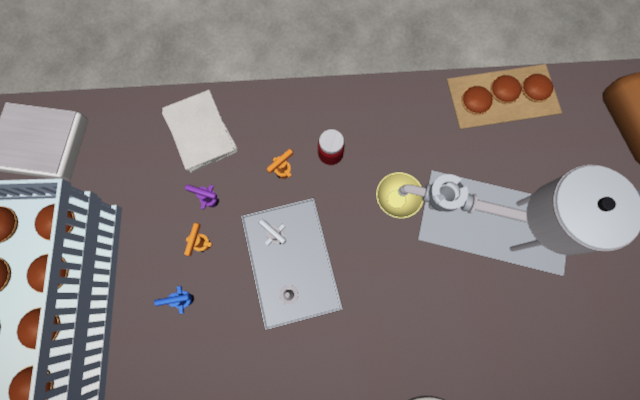

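The steel plug stands on the tray (scene 368,205; top 272,232). Blue, orange and purple copies stand outside the tray. The collar is at top (450,191), with the hopper right of it and the bowl left. Next I work out the way to a look above the plug.

```bash
cat >> h.py <<'E'
def T(o):
    q=o["tool_rot"];return Ro.from_quat([q[1],q[2],q[3],q[0]])
def go(pos,zyaw=None):
    """shift in tool axes and turn (deg) to TCP pos, tool straight down, jaw axis z at world yaw zyaw (deg)"""
    o=bot.get_obs();R=T(o)
    s=R.inv().apply(np.array(pos)-o["eef_pos"])
    out=[np.round(s,4)]
    if zyaw is not None:
        y=np.array([0,0,-1.]);z=np.array([np.cos(np.radians(zyaw)),np.sin(np.radians(zyaw)),0]);x=np.cross(y,z)
        G=Ro.from_matrix(np.c_[x,y,z]);out.append(np.round((R.inv()*G).as_rotvec(degrees=True),2))
    return out
def zyaw(o): 
    z=T(o).as_matrix()[:,2];return np.degrees(np.arctan2(z[1],z[0]))
E
python3 - <<'E'
from h import *
np.set_printoptions(precision=3,suppress=True)
o=bot.get_obs();print(T(o).as_matrix(),zyaw(o))
print(bot.camera_params("wrist"))
for p in [(.301,-.604,.40),(.55,-.25,.42),(.50,.345,.30)]: print(p,go(p,120))
# handle direction in top image
m=bot.cut_out("top","plug_grip")
for r in m: print(r["score"],r["extent"])
# pipe direction
im=cv2.imread("pics/top0.png");cv2.imwrite("pics/crop.png",np.hstack([cv2.resize(im[150:260,380:540],None,fx=4,fy=4,interpolation=3)]))
a=atz("top",(272,209),.108);
for p in [(263,223),(284,241)]: print(atz("top",p,.118))
E
```

```text
[[-0.895  0.     0.446]
 [-0.446  0.    -0.895]
 [-0.    -1.    -0.   ]] -63.487233715865095
{'K': array([[302.35 ,   0.   , 323.213],
       [  0.   , 302.35 , 194.01 ],
       [  0.   ,   0.   ,   1.   ]]), 'hand_eye': array([[-0.001,  0.951,  0.31 , -0.08 ],
       [ 0.   , -0.31 ,  0.951, -0.142],
       [ 1.   ,  0.001, -0.   , -0.002],
       [ 0.   ,  0.   ,  0.   ,  1.   ]])}
(0.301, -0.604, 0.4) [array([ 0.   , -0.169, -0.   ]), array([  0.  , 176.51,   0.  ])]
(0.55, -0.25, 0.42) [array([-0.381, -0.189, -0.206]), array([  0.  , 176.51,   0.  ])]
(0.5, 0.345, 0.3) [array([-0.601, -0.069, -0.76 ]), array([  0.  , 176.51,   0.  ])]
0.92 [153.8, 283.1, 194.7, 313.5]
0.83 [267.7, 148.5, 293.0, 178.7]
0.81 [185.5, 222.3, 211.1, 260.8]
0.74 [186.3, 186.0, 220.0, 208.4]
0.68 [257.4, 218.9, 284.6, 248.6]
[0.544 0.362 0.118]
[0.498 0.314 0.118]
```

View pics/crop.png

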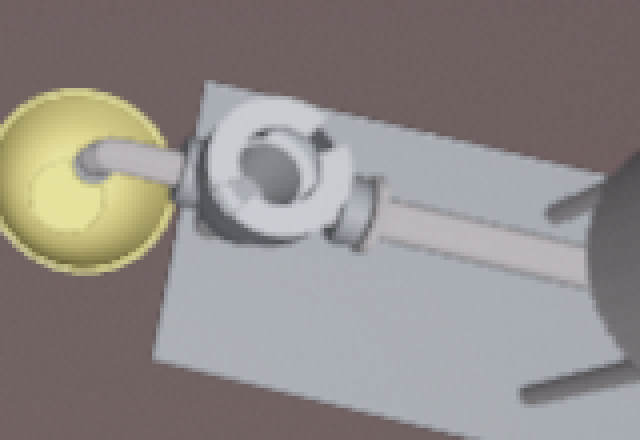

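The pipe runs through crop (380,220)–(585,263). The slots are at crop (322,138) and (240,190), so tap y is at a yaw of about 78°.

```bash
python3 - <<'E'
from h import *
np.set_printoptions(precision=3,suppress=True)
a=atz("top",(475,205),.103);b=atz("top",(526.25,215.75),.103);d=a-b;print(a,b,np.degrees(np.arctan2(d[1],d[0])))
for p in [(.301,-.604,.37),(.46,-.10,.37),(.529,.345,.22)]: print(p,go(p,-44))
E
python3 -m crank '[{"linear":[0,-0.08,0],"dr":[0,0,0],"hand":1},{"linear":[0,-0.14,0],"dr":[0,0,0],"hand":1},{"linear":[0,-0.14,0],"dr":[0,0,0],"hand":1},{"linear":[0,-0.14,0],"dr":[0,0,0],"hand":1},{"linear":[-0.36,-0.14,-0.38],"dr":[0,-10,0],"hand":1},{"linear":[-0.36,-0.14,-0.38],"dr":[0,-10,0],"hand":1},{"linear":[-0.36,-0.14,-0.38],"dr":[0,-19,0],"hand":1},{"linear":[-0.36,-0.14,-0.38],"dr":[0,-19,0],"hand":1},{"linear":[-0.36,-0.14,-0.38],"dr":[0,-19,0],"hand":1},{"linear":[-0.36,-0.14,-0.38],"dr":[0,-19,0],"hand":1}]'
python3 - <<'E'
from h import *
o=bot.get_obs();print(o["eef_pos"],zyaw(o),o["q"])
for p in [(.46,-.10,.37),(.529,.345,.22)]: print(p,go(p,-44))
E
```

```text
[ 0.56  -0.155  0.103] [ 0.525 -0.275  0.103] 74.04175268488285
(0.301, -0.604, 0.37) [array([ 0.   , -0.139, -0.   ]), array([ -0.  , -19.48,   0.  ])]
(0.46, -0.1, 0.37) [array([-0.367, -0.139, -0.38 ]), array([ -0.  , -19.48,   0.  ])]
(0.529, 0.345, 0.22) [array([-0.627,  0.011, -0.748]), array([ -0.  , -19.48,   0.  ])]
t: 1.78
eef_pos: [0.3743, -0.3629, 0.3715]
tool_rot: [-0.274, 0.273, -0.652, 0.652]
contact_force: [0.5, -1.3, -0.0]
gripper_width: 1.0
[ 0.37430348 -0.36290763  0.37149705] -44.48784837647081 [ 0.78467521  0.12258505 -0.14953044  1.71892889  0.01914623  1.30089335
 -0.145304  ]
(0.46, -0.1, 0.37) [array([-0.2476,  0.0014, -0.1231]), array([-0.04, -0.49,  0.01])]
(0.529, 0.345, 0.22) [array([-0.6134,  0.1512, -0.3858]), array([-0.04, -0.49,  0.01])]
```

```bash
python3 -m crank '[{"linear":[-0.248,0,-0.123],"dr":[0,0,0],"hand":1},{"linear":[-0.248,0,-0.123],"dr":[0,0,0],"hand":1},{"linear":[-0.248,0,-0.123],"dr":[0,0,0],"hand":1},{"linear":[-0.248,0,-0.123],"dr":[0,0,0],"hand":1},{"linear":[-0.248,0,-0.123],"dr":[0,0,0],"hand":1},{"linear":[-0.248,0,-0.123],"dr":[0,0,0],"hand":1},{"linear":[-0.613,0.10,-0.386],"dr":[0,0,0],"hand":1},{"linear":[-0.613,0.10,-0.386],"dr":[0,0,0],"hand":1},{"linear":[-0.613,0.10,-0.386],"dr":[0,0,0],"hand":1},{"linear":[-0.613,0.10,-0.386],"dr":[0,0,0],"hand":1}]'
python3 - <<'E'
from h import *
o=bot.get_obs();print(o["eef_pos"],zyaw(o),o["q"])
for p in [(.529,.345,.22)]: print(p,go(p,-44))
E
```

```text
t: 2.62
eef_pos: [0.478, 0.0356, 0.3371]
tool_rot: [-0.274, 0.273, -0.652, 0.652]
contact_force: [0.5, -0.1, 0.1]
gripper_width: 1.002
[0.4779915  0.03564967 0.33714079] -44.50600081596264 [ 0.30607583  0.09532688 -0.54324067  1.83660926  0.05300903  1.2226647
 -1.02997343]
(0.529, 0.345, 0.22) [array([-0.2563,  0.1171, -0.1806]), array([-0.06, -0.51, -0.03])]
```

```bash
python3 -m crank '[{"linear":[-0.256,0.117,-0.18],"dr":[0,0,0],"hand":1},{"linear":[-0.256,0.117,-0.18],"dr":[0,0,0],"hand":1},{"linear":[-0.256,0.117,-0.18],"dr":[0,0,0],"hand":1},{"linear":[-0.256,0.117,-0.18],"dr":[0,0,0],"hand":1},{"linear":[-0.256,0.117,-0.18],"dr":[0,0,0],"hand":1},{"linear":[-0.256,0.117,-0.18],"dr":[0,0,0],"hand":1},{"linear":[-0.256,0.117,-0.18],"dr":[0,0,0],"hand":1},{"linear":[-0.256,0.117,-0.18],"dr":[0,0,0],"hand":1},{"linear":[-0.256,0.117,-0.18],"dr":[0,0,0],"hand":1},{"linear":[-0.256,0.117,-0.18],"dr":[0,0,0],"hand":1}]'
python3 - <<'E'
from h import *
o=bot.get_obs();print(o["eef_pos"],zyaw(o),np.linalg.norm(o["joint_vel"]))
im=bot.read_camera("wrist");cv2.imwrite("pics/w1.png",im)
for n,z in (("plug_grip",.108),("plug_ears",.058)):
    for r in bot.place_of("wrist",n)[:3]: print(n,r["score"],r["xy"],atz("wrist",r["xy"],z,o))
for r in bot.cut_out("wrist","plug_grip")[:2]: print(r["score"],r["extent"])
E
```

```text
t: 3.45
eef_pos: [0.5275, 0.3452, 0.2185]
tool_rot: [0.274, -0.276, 0.652, -0.651]
contact_force: [-0.0, -0.8, 0.7]
gripper_width: 0.998
[0.52754915 0.34518679 0.21852504] -44.23543776714648 0.08294853751365117
plug_grip 0.98 [326.1, 197.6] [0.52430443 0.34061249 0.108     ]
plug_grip 0.85 [505.6, 63.8] [0.69864476 0.32266747 0.108     ]
plug_grip 0.71 [140.2, 26.7] [0.51839162 0.53349855 0.108     ]
plug_ears 0.88 [52.0, 109.6] [0.38513443 0.57701376 0.058     ]
plug_ears 0.69 [324.0, 180.6] [0.52406743 0.34303969 0.058     ]
plug_ears 0.66 [478.1, 68.9] [0.70095598 0.32065618 0.058     ]
0.84 [0.7, 84.1, 105.8, 154.9]
0.76 [295.9, 150.3, 357.9, 236.1]
```

View pics/w1.png

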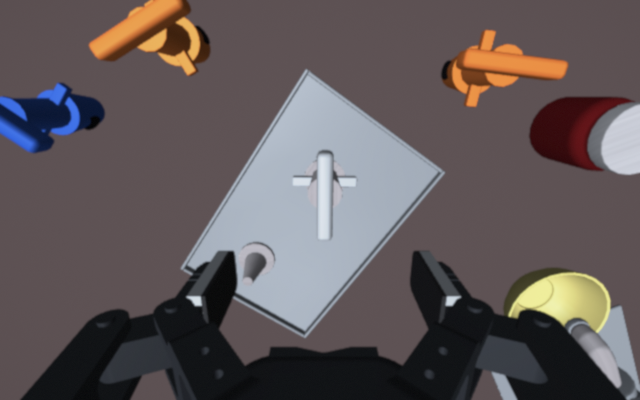

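The wrist picture shows the steel plug's bar upright in the image at (325,152)–(325,238). The jaws are square to it, with the nozzle at (253,265), clear of the fingers.

```bash
python3 - <<'E'
from h import *
for p in [(.5243,.3417,.089)]: print(p,go(p,-44.2))
E
python3 -m crank '[{"linear":[0.0045,0.04,0],"dr":[0,0,0],"hand":1},{"linear":[0.0045,0.08,0],"dr":[0,0,0],"hand":1},{"linear":[0.0045,0.11,0],"dr":[0,0,0],"hand":1},{"linear":[0.0045,0.1295,0],"dr":[0,0,0],"hand":1},{"linear":[0.0045,0.1295,0],"dr":[0,0,0],"hand":1},{"linear":[0.0045,0.1295,0],"dr":[0,0,0],"hand":0.3},{"linear":[0.0045,0.1295,0],"dr":[0,0,0],"hand":-0.4}]' 45
python3 - <<'E'
from h import *
o=bot.get_obs();print(o["eef_pos"],zyaw(o),o["contact_force"])
print(go((.5243,.3417,.089),-44.2))
im=bot.read_camera("wrist");cv2.imwrite("pics/w2.png",im)
for r in bot.place_of("wrist","plug_grip")[:1]: print(r["score"],r["xy"],atz("wrist",r["xy"],.108,o))
print(proj("wrist",o["eef_pos"]+[0,0,.019],o))
E
```

```text
(0.5243, 0.3417, 0.089) [array([ 0.0034,  0.1317, -0.0048]), array([-0.08, -0.42, -0.03])]
t: 4.23
eef_pos: [0.5272, 0.3395, 0.0927]
tool_rot: [0.274, -0.272, 0.652, -0.652]
contact_force: [-0.2, 0.6, 0.8]
gripper_width: 0.75
[0.52724773 0.33946832 0.09271726] -44.56005828388049 [-0.24503322  0.63657985  0.78315694]
[array([ 0.0005,  0.0037, -0.0037]), array([-0.05, -0.36, -0.17])]
0.56 [315.9, 270.6] [0.52394484 0.3430993  0.108     ]
[326.19764153 275.45962645]
```

View pics/w2.png

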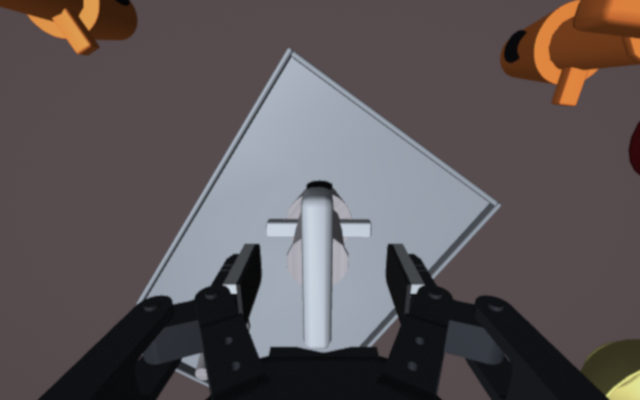

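The bar's top face spans (317,188)–(317,348) between the half-closed pads, about 4 mm off the jaws' middle. I'll correct that and then close.

```bash
python3 - <<'E'
from h import *
o=bot.get_obs();o["eef_pos"]=np.array(o["eef_pos"])
a=atz("wrist",(317,189),.118,o);b=atz("wrist",(317,347),.118,o);print(a,b,np.linalg.norm(a-b));m=(a+b)/2
print(m,go((m[0],m[1],.089),-44.2))
E
```

```text
[0.55534916 0.37414293 0.118     ] [0.49882746 0.31731857 0.118     ] 0.0801480542433829
[0.52708831 0.34573075 0.118     ] [array([-0.004 ,  0.004 , -0.0042]), array([-0.05, -0.33, -0.22])]
```

```bash
python3 -m crank '[{"linear":[-0.004,0.003,-0.004],"dr":[0,0,0],"hand":-0.2},{"linear":[-0.004,0.003,-0.004],"dr":[0,0,0],"hand":-0.5},{"linear":[-0.004,0.003,-0.004],"dr":[0,0,0],"hand":-0.7},{"linear":[-0.004,0.003,-0.004],"dr":[0,0,0],"hand":-1},{"linear":[-0.004,0.003,-0.004],"dr":[0,0,0],"hand":-1},{"linear":[-0.004,0.003,-0.004],"dr":[0,0,0],"hand":-1},{"linear":[-0.004,0.003,-0.004],"dr":[0,0,0],"hand":-1},{"linear":[-0.004,0.003,-0.004],"dr":[0,0,0],"hand":-1}]' 60
python3 -m crank '[{"linear":[0,-0.01,0],"dr":[0,0,0],"hand":-1},{"linear":[0,-0.03,0],"dr":[0,0,0],"hand":-1},{"linear":[0,-0.06,0],"dr":[0,0,0],"hand":-1},{"linear":[0,-0.10,0],"dr":[0,0,0],"hand":-1},{"linear":[0,-0.14,0],"dr":[0,0,0],"hand":-1},{"linear":[0,-0.18,0],"dr":[0,0,0],"hand":-1},{"linear":[0,-0.20,0],"dr":[0,0,0],"hand":-1},{"linear":[0,-0.20,0],"dr":[0,0,0],"hand":-1},{"linear":[0,-0.20,0],"dr":[0,0,0],"hand":-1},{"linear":[0,-0.20,0],"dr":[0,0,0],"hand":-1}]'
python3 - <<'E'
from h import *
o=bot.get_obs();print(o["eef_pos"],zyaw(o),o["q"])
im=bot.read_camera("wrist");cv2.imwrite("pics/w3.png",im)
for p in [(.585,-.078,.29),(.50,-.078,.29)]: print(p,go(p,-59))
E
```

```text
t: 5.0
eef_pos: [0.5267, 0.3463, 0.0891]
tool_rot: [0.275, -0.273, 0.652, -0.652]
contact_force: [0.6, 0.2, 5.3]
gripper_width: 0.31
t: 5.83
eef_pos: [0.5248, 0.3439, 0.2854]
tool_rot: [-0.272, 0.275, -0.652, 0.652]
contact_force: [0.1, -0.7, -5.9]
gripper_width: 0.309
[0.5247894  0.34388434 0.28537996] -44.47323872080654 [-0.20484056  0.43167103 -0.65095638  1.57442086  0.27181664  1.23184559
 -1.67970073]
(0.585, -0.078, 0.29) [array([ 0.2587, -0.0041,  0.3385]), array([-1.000e-02,  1.452e+01,  2.700e-01])]
(0.5, -0.078, 0.29) [array([ 0.3183, -0.0038,  0.2778]), array([-1.000e-02,  1.452e+01,  2.700e-01])]
```

View pics/w3.png

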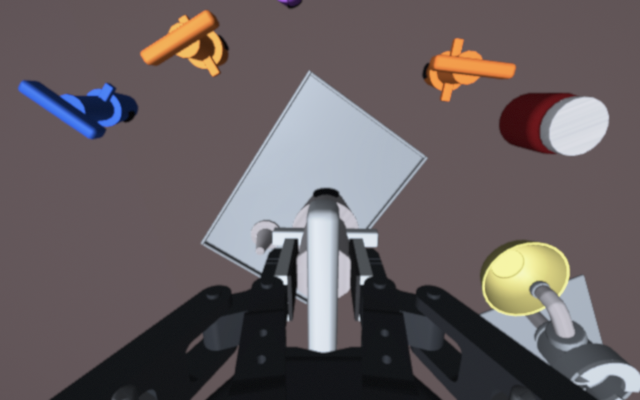

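The plug hangs straight in the pads with its bar at (322,195)–(322,350), and weighs about 5.9 N. I go to a look beside the tap with the jaws at about the slot yaw.

```bash
python3 - <<'E'
from h import *
print(go((.526,.025,.29),-59))
E
python3 -m crank '[{"linear":[0.015,0,0.015],"dr":[0,2,0],"hand":-1},{"linear":[0.04,0,0.04],"dr":[0,6,0],"hand":-1},{"linear":[0.06,0,0.06],"dr":[0,10,0],"hand":-1},{"linear":[0.085,0,0.085],"dr":[0,14.5,0],"hand":-1},{"linear":[0.11,0,0.11],"dr":[0,14.5,0],"hand":-1},{"linear":[0.135,0,0.135],"dr":[0,14.5,0],"hand":-1},{"linear":[0.16,0,0.16],"dr":[0,14.5,0],"hand":-1},{"linear":[0.185,-0.003,0.185],"dr":[0,14.5,0],"hand":-1},{"linear":[0.205,-0.004,0.205],"dr":[0,14.5,0],"hand":-1},{"linear":[0.22,-0.004,0.22],"dr":[0,14.5,0],"hand":-1}]'
python3 -m crank '[{"linear":[0.002,0,0.003],"dr":[0,0,0],"hand":-1},{"linear":[0.002,0,0.003],"dr":[0,0,0],"hand":-1},{"linear":[0.002,0,0.003],"dr":[0,0,0],"hand":-1},{"linear":[0.002,0,0.003],"dr":[0,0,0],"hand":-1}]'
python3 - <<'E'
from h import *
o=bot.get_obs();print(o["eef_pos"],zyaw(o),np.linalg.norm(o["joint_vel"]))
im=bot.read_camera("wrist");cv2.imwrite("pics/w4.png",im)
for n,z in (("collar",.154),("tap",0)):
    for r in bot.place_of("wrist",n)[:2]: print(n,r["score"],r["xy"],atz("wrist",r["xy"],z,o))
E
```

```text
[array([ 0.2265, -0.0042,  0.2242]), array([-1.000e-02,  1.452e+01,  2.700e-01])]
t: 6.72
eef_pos: [0.5273, 0.03, 0.2895]
tool_rot: [-0.186, 0.189, -0.682, 0.682]
contact_force: [0.3, -0.6, -4.6]
gripper_width: 0.309
t: 7.05
eef_pos: [0.5279, 0.032, 0.2908]
tool_rot: [0.189, -0.19, 0.682, -0.681]
contact_force: [-0.2, 0.5, -4.4]
gripper_width: 0.309
[0.52794761 0.03201678 0.29075162] -58.84397010783036 0.011763947285508452
collar 0.82 [456.4, 187.3] [ 0.58972883 -0.0781114   0.154     ]
collar 0.28 [123.1, 94.3] [0.50525598 0.2252098  0.154     ]
tap 0.81 [409.5, 158.8] [ 0.58510294 -0.07706935  0.        ]
```

View pics/w4.png

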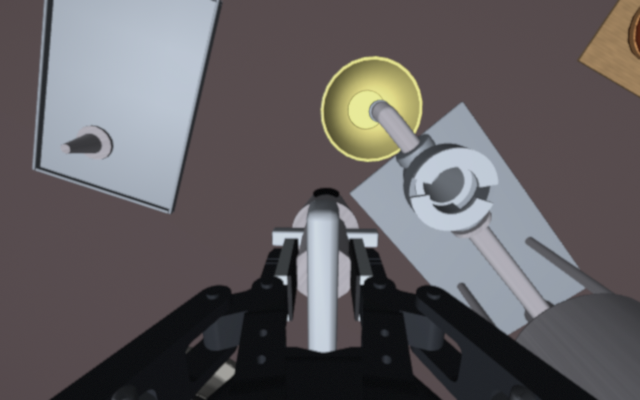

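The collar shows at (456,188), with slots near (485,208) and (425,188). The bowl is above and the hopper at lower right. I fit a collar model for its position and slot yaw.

```bash
cat > fit.py <<'E'
from h import *
from scipy.optimize import differential_evolution
im=cv2.imread("pics/w4.png");o=dict(eef_pos=np.array([0.52794761,0.03201678,0.29075162]),tool_rot=bot.get_obs()["tool_rot"])
g=cv2.cvtColor(im,cv2.COLOR_BGR2GRAY).astype(float)
S=4;x0,y0,x1,y1=390,130,520,250
G=cv2.resize(g[y0:y1,x0:x1],None,fx=S,fy=S,interpolation=cv2.INTER_CUBIC)
v,u=np.mgrid[0:G.shape[0]:2,0:G.shape[1]:2]
px=np.stack([(u.ravel()+.5)/S-.5+x0,(v.ravel()+.5)/S-.5+y0])
oo,_=ray("wrist",(0,0),o);D=np.array([ray("wrist",p,o)[1] for p in px.T])
W=oo+D*((.154-oo[2])/D[:,2])[:,None];val=G[v.ravel(),u.ravel()]
def cost(p,full=False):
    dx,dy=W[:,0]-p[0],W[:,1]-p[1];r=np.hypot(dx,dy);a=np.radians(p[2]-45)
    lx=dx*np.cos(a)+dy*np.sin(a);ly=-dx*np.sin(a)+dy*np.cos(a)
    slot=(abs(ly)<.0075)&(r>.024)&(r<.042);ring=(r>.024)&(r<.042)&~slot
    rim=(r>.042)&(r<.047)
    return -(val[ring].mean()-.5*val[slot].mean()-.5*val[rim].mean()-.3*val[ring].std())
r=differential_evolution(cost,[(.57,.60),(-.095,-.06),(-35,5)],seed=1,tol=1e-6,maxiter=150,popsize=12);print(r.x,r.fun)
c=cv2.resize(im[y0:y1,x0:x1],None,fx=5,fy=5,interpolation=3)
def P(X): return tuple(((proj("wrist",X,o)-[x0,y0]+.5)*5).astype(int).tolist())
x,y,t=r.x
for rad in (.024,.042):
    for k in range(0,360,4):
        b=np.radians(k);cv2.circle(c,P([x+rad*np.cos(b),y+rad*np.sin(b),.154]),1,(0,0,255),-1)
a=np.radians(t-45)
for s in(1,-1):
    for w in(.0075,-.0075):
        q=[np.array([x+s*R*np.cos(a)-w*np.sin(a),y+s*R*np.sin(a)+w*np.cos(a),.154]) for R in(.0235,.042)]
        cv2.line(c,P(q[0]),P(q[1]),(0,255,0),1)
h=np.radians(t+90)
cv2.line(c,P([x+.2*-np.cos(h),y-.2*np.sin(h),.103]),P([x+.094*np.cos(h),y+.094*np.sin(h),.103]),(255,0,255),1)
cv2.imwrite("pics/fit.png",c)
a,b=atz("wrist",(322,196),.320,o),atz("wrist",(322,351),.320,o);print(a,b,np.linalg.norm(a-b),(a+b)/2-o["eef_pos"])
E
python3 fit.py
```

```text
Traceback (most recent call last):
  File "fit.py", line 9, in <module>
    oo,_=ray("wrist",(0,0),o);D=np.array([ray("wrist",p,o)[1] for p in px.T])
                                          ~~~^^^^^^^^^^^^^
  File "h.py", line 5, in ray
    p=bot.camera_params(cam);K=np.array(p["K"])
ValueError: time passes only in moves, steps and waits
```

```bash
python3 - <<'E'
s=open('h.py').read().replace('bot.camera_params(cam)','CP(cam)').replace('def ray','import functools\nCP=functools.lru_cache(None)(bot.camera_params)\ndef ray',1)
open('h.py','w').write(s)
E
python3 fit.py
```

```text
[  0.58556903  -0.07846857 -16.32367647] -62.11914668892564
[0.563108   0.05558948 0.32      ] [0.49724644 0.01582199 0.32      ] 0.07693632982342975 [0.00222961 0.00368895 0.02924838]
```

View pics/fit.png

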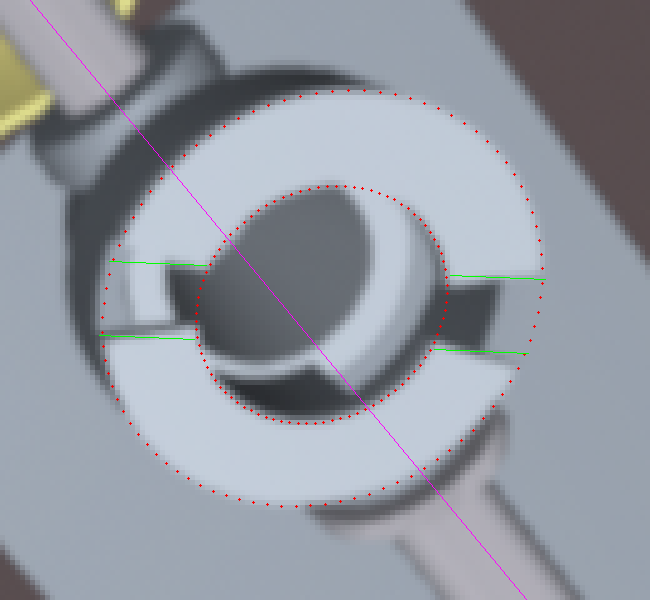

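The overlay fits the ring and slots well. The tap axis is at (0.5856,-0.0785) with a tap-x yaw of -16.3°, which matches the pipe. Now a check on how the plug sits in the hand.

```bash
python3 - <<'E'
from h import *
g=cv2.cvtColor(cv2.imread("pics/w4.png"),cv2.COLOR_BGR2GRAY).astype(int)
print("col",list(zip(range(184,206),g[184:206,320:325].mean(1).astype(int))))
print("col2",list(zip(range(340,360),g[340:360,320:325].mean(1).astype(int))))
print("row215",list(zip(range(300,346),g[212:217,300:346].mean(0).astype(int))))
print("row330",list(zip(range(300,346),g[328:333,300:346].mean(0).astype(int))))
print("earrow",list(zip(range(268,280),g[235:238,268:280].mean(0).astype(int))),list(zip(range(370,384),g[235:238,370:384].mean(0).astype(int))))
print("earcol",list(zip(range(224,250),g[224:250,278:284].mean(1).astype(int))),list(zip(range(224,250),g[224:250,370:375].mean(1).astype(int))))
o=bot.get_obs();o["eef_pos"]=np.array(o["eef_pos"]);R=T(o)
def tl(x,y,z): return np.round(proj("wrist",o["eef_pos"]+R.apply([x,y,z]),o),1)
for s in (.019,.015): print(s,"handle ends",tl(-.04,-s-.01,0),tl(.04,-s-.01,0),tl(.04,-s+.01,0),"edges",tl(-.03,-s-.01,.007),tl(-.03,-s-.01,-.007),"ears top",tl(-.005,-s+.046,.033),tl(.005,-s+.046,.033),tl(-.005,-s+.046,-.033))
E
```

```text
col [(184, np.int64(80)), (185, np.int64(80)), (186, np.int64(77)), (187, np.int64(62)), (188, np.int64(35)), (189, np.int64(13)), (190, np.int64(7)), (191, np.int64(5)), (192, np.int64(6)), (193, np.int64(9)), (194, np.int64(22)), (195, np.int64(40)), (196, np.int64(50)), (197, np.int64(53)), (198, np.int64(53)), (199, np.int64(54)), (200, np.int64(55)), (201, np.int64(58)), (202, np.int64(60)), (203, np.int64(62)), (204, np.int64(64)), (205, np.int64(65))]
col2 [(340, np.int64(207)), (341, np.int64(206)), (342, np.int64(206)), (343, np.int64(206)), (344, np.int64(206)), (345, np.int64(206)), (346, np.int64(206)), (347, np.int64(206)), (348, np.int64(206)), (349, np.int64(205)), (350, np.int64(200)), (351, np.int64(174)), (352, np.int64(119)), (353, np.int64(55)), (354, np.int64(17)), (355, np.int64(14)), (356, np.int64(13)), (357, np.int64(11)), (358, np.int64(10)), (359, np.int64(11))]
row215 [(300, np.int64(175)), (301, np.int64(174)), (302, np.int64(172)), (303, np.int64(170)), (304, np.int64(170)), (305, np.int64(167)), (306, np.int64(153)), (307, np.int64(128)), (308, np.int64
[... 3109 characters left out ...]
(231, np.int64(70)), (232, np.int64(103)), (233, np.int64(149)), (234, np.int64(187)), (235, np.int64(204)), (236, np.int64(209)), (237, np.int64(209)), (238, np.int64(210)), (239, np.int64(210)), (240, np.int64(210)), (241, np.int64(211)), (242, np.int64(212)), (243, np.int64(212)), (244, np.int64(212)), (245, np.int64(206)), (246, np.int64(173)), (247, np.int64(114)), (248, np.int64(61)), (249, np.int64(31))]
0.019 handle ends [327.1 201.3] [326.3 359.4] [325.9 328.7] edges [344.2 224.6] [309.7 224.5] ears top [380.1 225. ] [379.1 239.9] [271.4 224.9]
0.015 handle ends [327. 198.] [326.2 352.7] [325.9 323.4] edges [343.6 220.7] [310.1 220.6] ears top [378.9 222.4] [378. 237.] [272.4 222.3]
```

```bash
python3 - <<'E'
from h import *
g=cv2.cvtColor(cv2.imread("pics/w2.png"),cv2.COLOR_BGR2GRAY).astype(int)
f=lambda a,s:" ".join(f"{i+s}:{int(v)}" for i,v in enumerate(a))
print("col",f(g[178:200,315:319].mean(1),178));print("col2",f(g[338:356,315:319].mean(1),338))
print("earL",f(g[212:242,271:277].mean(1),212));print("earR",f(g[212:242,361:366].mean(1),212))
print("earrow",f(g[226:229,260:272].mean(0),260),f(g[226:229,362:376].mean(0),362))
print("row330",f(g[328:333,298:336].mean(0),298))
q=np.array([0.274,-0.272,0.652,-0.652])
o=dict(eef_pos=np.array([.52724773,.33946832,.09271726]),tool_rot=q/np.linalg.norm(q));R=T(o)
def tl(x,y,z): return np.round(proj("wrist",o["eef_pos"]+R.apply([x,y,z]),o),1)
s=.0153;d=-.0044;e=-.0042
print("handle ends",tl(d-.04,-s-.01,e),tl(d+.04,-s-.01,e),"ears top",tl(d-.005,-s+.046,e+.033),tl(d+.005,-s+.046,e+.033),tl(d-.005,-s+.046,e-.033))
E
```

```text
col 178:164 179:155 180:119 181:60 182:15 183:7 184:6 185:10 186:24 187:45 188:59 189:64 190:67 191:69 192:71 193:72 194:74 195:80 196:92 197:108 198:125 199:140
col2 338:202 339:202 340:202 341:202 342:202 343:202 344:202 345:200 346:194 347:180 348:165 349:157 350:139 351:97 352:46 353:20 354:17 355:16
earL 212:166 213:166 214:166 215:166 216:166 217:160 218:134 219:93 220:73 221:80 222:114 223:157 224:190 225:205 226:208 227:208 228:208 229:208 230:208 231:208 232:208 233:209 234:208 235:203 236:185 237:169 238:166 239:166 240:166 241:166
earR 212:162 213:163 214:162 215:162 216:162 217:159 218:145 219:113 220:79 221:76 222:101 223:144 224:180 225:196 226:201 227:201 228:202 229:201 230:202 231:202 232:202 233:202 234:203 235:201 236:189 237:172 238:164 239:162 240:163 241:163
earrow 260:166 261:166 262:166 263:166 264:164 265:159 266:167 267:194 268:206 269:208 270:208 271:208 362:201 363:201 364:201 365:201 366:201 367:201 368:199 369:187 370:158 371:141 372:155 373:161 374:162 375:162
row330 298:165 299:165 300:165 301:163 302:154 303:144 304:157 305:179 306:188 307:192 308:197 309:201 310:205 311:207 312:206 313:206 314:205 315:203 316:203 317:202 318:201 319:200 320:200 321:198 322:197 323:192 324:182 325:169 326:156 327:143 328:129 329:113 330:100 331:122 332:154 333:163 334:164 335:163
handle ends [316.6 187.9] [317.6 346. ] ears top [372.6 216. ] [371.8 230.9] [265.1 215.9]
```

The plug is upright in the hand to within about 2°, turned less than 1°, and centred to a few mm. I go over the bore and then compare ears and slots close up.

```bash
python3 - <<'E'
from h import *
print(go((.5856,-.0785,.285),-60.5))
E
python3 -m crank '[{"linear":[0,0,0.015],"dr":[0,1,0],"hand":-1},{"linear":[0.003,0,0.04],"dr":[0,1.7,0],"hand":-1},{"linear":[0.006,0.002,0.07],"dr":[0,1.7,0],"hand":-1},{"linear":[0.007,0.004,0.095],"dr":[0,1.7,0],"hand":-1},{"linear":[0.007,0.005,0.115],"dr":[0,1.7,0],"hand":-1},{"linear":[0.007,0.006,0.124],"dr":[0,1.7,0],"hand":-1},{"linear":[0.007,0.006,0.124],"dr":[0,1.7,0],"hand":-1},{"linear":[0.007,0.006,0.124],"dr":[0,1.7,0],"hand":-1}]'
python3 - <<'E'
from h import *
print(go((.5856,-.0785,.21),-60.5))
E
```

```text
[array([0.008 , 0.0063, 0.124 ]), array([0.03, 1.65, 0.01])]
t: 7.87
eef_pos: [0.5861, -0.0788, 0.2852]
tool_rot: [0.179, -0.179, 0.685, -0.684]
contact_force: [-0.1, 1.2, -3.9]
gripper_width: 0.306
[array([ 0.0003,  0.0752, -0.0004]), array([ 0.08, -0.17,  0.02])]
```

```bash
python3 -m crank '[{"linear":[0,0.015,0],"dr":[0,0,0],"hand":-1},{"linear":[0,0.03,0],"dr":[0,0,0],"hand":-1},{"linear":[0,0.045,0],"dr":[0,0,0],"hand":-1},{"linear":[0,0.06,0],"dr":[0,0,0],"hand":-1},{"linear":[0,0.072,0],"dr":[0,0,0],"hand":-1},{"linear":[0,0.078,0],"dr":[0,0,0],"hand":-1},{"linear":[0,0.08,0],"dr":[0,0,0],"hand":-1},{"linear":[0,0.08,0],"dr":[0,0,0],"hand":-1},{"linear":[0,0.08,0],"dr":[0,0,0],"hand":-1}]'
python3 - <<'E'
from h import *
o=bot.get_obs();print(o["eef_pos"],zyaw(o))
im=bot.read_camera("wrist");cv2.imwrite("pics/w5f.png",im)
cv2.imwrite("pics/w5.png",cv2.resize(im[180:290,230:420],None,fx=4,fy=4,interpolation=3))
E
```

```text
t: 8.62
eef_pos: [0.5868, -0.0793, 0.2064]
tool_rot: [-0.179, 0.179, -0.684, 0.684]
contact_force: [0.9, 0.5, -3.1]
gripper_width: 0.307
[ 0.5868472  -0.07929489  0.20639345] -60.668507677795255
```

View pics/w5.png

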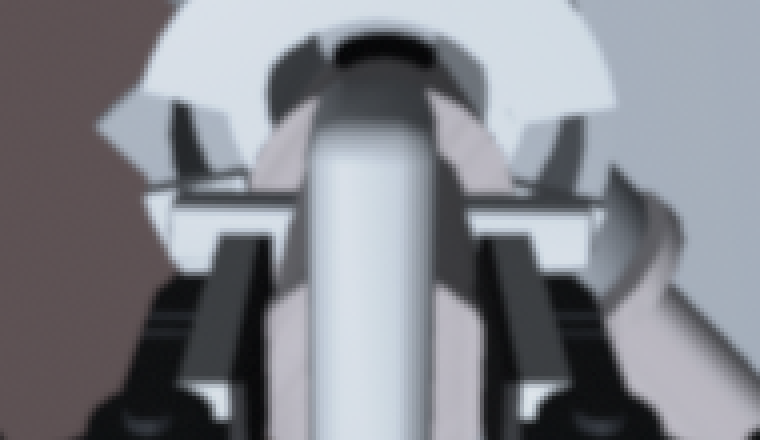

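The crop shows the ear tops at full-image row about 232. The slots in the collar below run between rows of about 206 and 226. I'll turn that into the sideways offset.

```bash
python3 - <<'E'
from h import *
o=bot.get_obs();o["eef_pos"]=np.array(o["eef_pos"]);R=T(o)
def C(X): u=(proj("wrist",X,o)-[230,180]+.5)*4;return np.round(u).astype(int).tolist()
def tl(x,y,z): return C(o["eef_pos"]+R.apply([x,y,z]))
a=np.radians(-16.3-45);c=np.array([.5856,-.0785,.154]);u=np.array([np.cos(a),np.sin(a),0]);w=np.array([-u[1],u[0],0])
for s in(1,-1):
  for k in(.0075,-.0075): print("slot",s,k,[C(c+s*u*r+w*k) for r in(.024,.042)])
print("ring far", C(c+w*.042),C(c+w*.024),"near",C(c-w*.024))
for s in (.019,.015):
  print("ear top far L/R",tl(-.005,-s+.046,-.033),tl(-.005,-s+.046,.033),"near",tl(.005,-s+.046,-.033),tl(.005,-s+.046,.033),"bot far",tl(-.005,-s+.054,-.033),tl(-.005,-s+.054,.033))
im=cv2.imread("pics/w5f.png")
g=cv2.cvtColor(im,cv2.COLOR_BGR2GRAY).astype(int)
f=lambda a,s:" ".join(f"{(i+s-180)*4+2}:{int(v)}" for i,v in enumerate(a))
for c0 in(276,281,288,355,362,370,376): print((c0-230)*4,f(g[198:256,c0:c0+2].mean(1),198))
E
```

```text
slot 1 0.0075 [[515, 113], [620, 115]]
slot 1 -0.0075 [[511, 194], [614, 195]]
slot -1 0.0075 [[235, 110], [130, 109]]
slot -1 -0.0075 [[238, 191], [135, 190]]
ring far [378, -87] [377, 19] near [373, 276]
ear top far L/R [168, 181] [602, 182] near [171, 241] [599, 241] bot far [176, 161] [593, 161]
ear top far L/R [172, 171] [598, 171] near [175, 230] [594, 230] bot far [180, 151] [589, 152]
184 74:222 78:222 82:221 86:221 90:221 94:221 98:213 102:177 106:120 110:83 114:72 118:63 122:55 126:50 130:47 134:43 138:41 142:39 146:39 150:39 154:39 158:40 162:39 166:40 170:41 174:49 178:62 182:75 186:90 190:87 194:70 198:67 202:85 206:131 210:178 214:208 218:219 222:222 226:221 230:221 234:220 238:220 242:220 246:219 250:219 254:217 258:210 262:210 266:207 270:173 274:107 278:45 282:17 286:16 290:16 294:16 298:17 302:16
204 74:222 78:221 82:221 86:221 90:221 94:221 98:220 102:218 106:209 110:192 114:181 118:179 122:178 126:179 130:178 134:178 138:178 142:176 146:172 150:163 154:155 158:145 162:127 166:100 170:77 174:69 178:85 182:126 186:153 190:135 194:86 198:67 202:83 206:126 210:174 214
[... 1687 characters left out ...]
4:75 178:74 182:75 186:73 190:67 194:61 198:61 202:64 206:73 210:108 214:158 218:197 222:216 226:219 230:219 234:220 238:220 242:220 246:221 250:222 254:222 258:222 262:221 266:205 270:164 274:103 278:46 282:18 286:16 290:16 294:17 298:17 302:17
584 74:217 78:217 82:217 86:217 90:217 94:218 98:218 102:218 106:216 110:204 114:181 118:161 122:156 126:155 130:155 134:155 138:155 142:155 146:156 150:159 154:162 158:167 162:171 166:172 170:174 174:174 178:176 182:176 186:176 190:171 194:147 198:103 202:73 206:85 210:114 214:149 218:179 222:192 226:193 230:192 234:190 238:187 242:185 246:183 250:182 254:182 258:182 262:179 266:170 270:161 274:158 278:155 282:140 286:108 290:67 294:36 298:22 302:19
```

The ears sit about 5 mm to tool +x of the slots, because I took the bar's shaded end face for its top edge earlier. Sideways and yaw agree. I shift -5 mm and then feel my way down.

```bash
python3 -m crank '[{"linear":[-0.0025,0,0],"dr":[0,0,0],"hand":-1},{"linear":[-0.005,0,0],"dr":[0,0,0],"hand":-1},{"linear":[-0.005,0,0],"dr":[0,0,0],"hand":-1},{"linear":[-0.005,0.004,0],"dr":[0,0,0],"hand":-1},{"linear":[-0.005,0.008,0],"dr":[0,0,0],"hand":-1},{"linear":[-0.005,0.011,0],"dr":[0,0,0],"hand":-1},{"linear":[-0.005,0.011,0],"dr":[0,0,0],"hand":-1},{"linear":[-0.005,0.011,0],"dr":[0,0,0],"hand":-1}]'
python3 - <<'E'
from h import *
o=bot.get_obs();print(o["eef_pos"],zyaw(o),o["contact_force"],o["torque"])
im=bot.read_camera("wrist");cv2.imwrite("pics/w6f.png",im)
cv2.imwrite("pics/w6.png",cv2.resize(im[180:290,230:420],None,fx=4,fy=4,interpolation=3))
E
```

```text
t: 9.33
eef_pos: [0.5904, -0.0772, 0.1941]
tool_rot: [0.179, -0.179, 0.684, -0.684]
contact_force: [-0.2, -0.4, -4.4]
gripper_width: 0.308
[ 0.59037031 -0.07722224  0.19410252] -60.68900081196377 [-0.22336793 -0.35932553 -4.40908559] [ 0.00538447 -0.03628502  0.03726688]
```

View pics/w6.png

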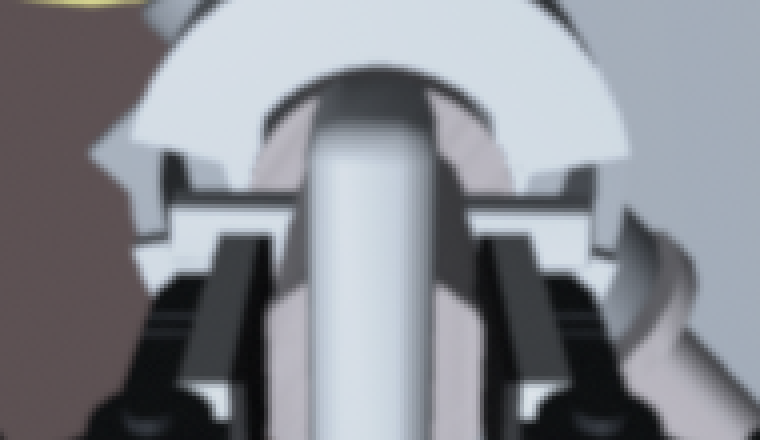

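Ears are nearly over the slots, within about 1.5 mm and 1°. One small correction, then down through the collar.

```bash
python3 -m crank '[{"linear":[-0.0015,0,0],"dr":[0,1,0],"hand":-1},{"linear":[-0.0015,0.002,0],"dr":[0,1,0],"hand":-1},{"linear":[-0.0015,0.005,0],"dr":[0,1,0],"hand":-1},{"linear":[-0.0015,0.007,0],"dr":[0,1,0],"hand":-1},{"linear":[-0.0015,0.008,0],"dr":[0,1,0],"hand":-1},{"linear":[-0.0015,0.008,0],"dr":[0,1,0],"hand":-1}]'
python3 - <<'E'
from h import *
o=bot.get_obs();print(o["eef_pos"],zyaw(o),o["contact_force"],o["torque"])
E
```

```text
t: 9.88
eef_pos: [0.5917, -0.0765, 0.1861]
tool_rot: [0.173, -0.173, 0.686, -0.686]
contact_force: [0.1, -0.2, -4.7]
gripper_width: 0.305
[ 0.59173441 -0.07645695  0.18609705] -61.685680096721036 [ 0.06835029 -0.17705977 -4.65951796] [ 0.0442739  -0.0031153   0.05041678]
```

```bash
python3 -m crank '[{"linear":[0,0.0015,0],"dr":[0,0,0],"hand":-1},{"linear":[0,0.003,0],"dr":[0,0,0],"hand":-1},{"linear":[0,0.0045,0],"dr":[0,0,0],"hand":-1},{"linear":[0,0.006,0],"dr":[0,0,0],"hand":-1},{"linear":[0,0.0075,0],"dr":[0,0,0],"hand":-1},{"linear":[0,0.009,0],"dr":[0,0,0],"hand":-1},{"linear":[0,0.009,0],"dr":[0,0,0],"hand":-1}]'
python3 - <<'E'
from h import *
o=bot.get_obs();print(o["eef_pos"],zyaw(o),o["contact_force"],o["torque"])
E
```

```text
t: 10.47
eef_pos: [0.5917, -0.0764, 0.1771]
tool_rot: [0.173, -0.173, 0.686, -0.686]
contact_force: [-0.6, 0.2, -4.7]
gripper_width: 0.311
[ 0.59170959 -0.07641179  0.17713723] -61.684588188167524 [-0.6106313   0.1965989  -4.71622696] [ 0.0192228   0.06708011 -0.00435096]
```

```bash
R='print'; python3 -m crank '[{"linear":[0,0.0006,0],"dr":[0,0,0],"hand":-1},{"linear":[0,0.0012,0],"dr":[0,0,0],"hand":-1},{"linear":[0,0.0018,0],"dr":[0,0,0],"hand":-1},{"linear":[0,0.0024,0],"dr":[0,0,0],"hand":-1},{"linear":[0,0.003,0],"dr":[0,0,0],"hand":-1},{"linear":[0,0.003,0],"dr":[0,0,0],"hand":-1}]'
python3 -m crank '[{"linear":[0,0.0005,0],"dr":[0,0,0],"hand":-1},{"linear":[0,0.001,0],"dr":[0,0,0],"hand":-1},{"linear":[0,0.001,0],"dr":[0,0,0],"hand":-1}]'
python3 -m crank '[{"linear":[0,0.0005,0],"dr":[0,0,0],"hand":-1},{"linear":[0,0.001,0],"dr":[0,0,0],"hand":-1},{"linear":[0,0.001,0],"dr":[0,0,0],"hand":-1}]'
```

```text
t: 10.97
eef_pos: [0.5919, -0.0763, 0.1745]
tool_rot: [0.173, -0.173, 0.686, -0.686]
contact_force: [-0.8, 0.3, -3.3]
gripper_width: 0.305
t: 11.22
eef_pos: [0.5919, -0.0763, 0.1735]
tool_rot: [0.173, -0.173, 0.686, -0.686]
contact_force: [-1.7, 0.9, -3.2]
gripper_width: 0.311
t: 11.47
eef_pos: [0.5919, -0.0763, 0.1725]
tool_rot: [0.173, -0.173, 0.686, -0.686]
contact_force: [-1.4, 1.9, -2.5]
gripper_width: 0.305
```

```bash
python3 -m crank '[{"linear":[0.0003,0.0005,-0.0006],"dr":[0,0,0],"hand":-1},{"linear":[0.0003,0.001,-0.0006],"dr":[0,0,0],"hand":-1},{"linear":[0.0003,0.001,-0.0006],"dr":[0,0,0],"hand":-1}]'
python3 -m crank '[{"linear":[0,0.0005,0],"dr":[0,0,0],"hand":-1},{"linear":[0,0.001,0],"dr":[0,0,0],"hand":-1},{"linear":[0,0.001,0],"dr":[0,0,0],"hand":-1}]'
```

```text
t: 11.72
eef_pos: [0.5915, -0.0762, 0.1714]
tool_rot: [-0.173, 0.173, -0.686, 0.686]
contact_force: [-0.1, 0.7, -3.0]
gripper_width: 0.309
t: 11.97
eef_pos: [0.5914, -0.0761, 0.1705]
tool_rot: [-0.173, 0.173, -0.686, 0.686]
contact_force: [-1.2, 1.4, -3.2]
gripper_width: 0.312
```

```bash
python3 -m crank '[{"linear":[0.0003,0.0005,-0.0006],"dr":[0,0,0],"hand":-1},{"linear":[0.0003,0.001,-0.0006],"dr":[0,0,0],"hand":-1},{"linear":[0.0003,0.001,-0.0006],"dr":[0,0,0],"hand":-1}]'
python3 -m crank '[{"linear":[0.0002,0.0005,-0.0002],"dr":[0,0,0],"hand":-1},{"linear":[0.0002,0.001,-0.0002],"dr":[0,0,0],"hand":-1},{"linear":[0.0002,0.001,-0.0002],"dr":[0,0,0],"hand":-1}]'
```

```text
t: 12.22
eef_pos: [0.591, -0.076, 0.1695]
tool_rot: [-0.173, 0.173, -0.685, 0.686]
contact_force: [-0.8, -0.1, -3.9]
gripper_width: 0.308
t: 12.47
eef_pos: [0.5908, -0.076, 0.1687]
tool_rot: [-0.173, 0.173, -0.685, 0.686]
contact_force: [-0.3, -0.8, -2.9]
gripper_width: 0.308
```

```bash
python3 -m crank '[{"linear":[0,0.0005,0],"dr":[0,0,0],"hand":-1},{"linear":[0,0.001,0],"dr":[0,0,0],"hand":-1},{"linear":[0,0.001,0],"dr":[0,0,0],"hand":-1}]'
python3 -m crank '[{"linear":[0,0.0003,0],"dr":[0,0,0],"hand":-1},{"linear":[0,0.0006,0],"dr":[0,0,0],"hand":-1},{"linear":[0,0.0006,0],"dr":[0,0,0],"hand":-1}]'
```

```text
t: 12.72
eef_pos: [0.5909, -0.0759, 0.1681]
tool_rot: [-0.173, 0.173, -0.685, 0.686]
contact_force: [-1.6, -2.0, 2.5]
gripper_width: 0.307
t: 12.97
eef_pos: [0.591, -0.0759, 0.1678]
tool_rot: [-0.173, 0.173, -0.685, 0.686]
contact_force: [-2.4, -1.9, 5.4]
gripper_width: 0.307
```

Seat felt at TCP z of about 0.168. Now I build up the steady push in small steps.

```bash
python3 -m crank '[{"linear":[0.0004,0.0004,0],"dr":[0,0,0],"hand":-1},{"linear":[0.0006,0.0008,0],"dr":[0,0,0],"hand":-1},{"linear":[0.0006,0.0008,0],"dr":[0,0,0],"hand":-1}]'
python3 -m crank '[{"linear":[0.0003,0.0003,0],"dr":[0,0,0],"hand":-1},{"linear":[0.0003,0.0005,0],"dr":[0,0,0],"hand":-1},{"linear":[0.0003,0.0005,0],"dr":[0,0,0],"hand":-1}]'
```

```text
t: 13.22
eef_pos: [0.5909, -0.076, 0.1673]
tool_rot: [-0.173, 0.172, -0.685, 0.686]
contact_force: [-2.1, -1.6, 6.5]
gripper_width: 0.307
t: 13.47
eef_pos: [0.5909, -0.0761, 0.1672]
tool_rot: [-0.174, 0.172, -0.685, 0.686]
contact_force: [-1.8, -2.5, 8.5]
gripper_width: 0.306
```

```bash
python3 -m crank '[{"linear":[0.0003,0.0003,0],"dr":[0,0,0],"hand":-1},{"linear":[0.0003,0.0006,0],"dr":[0,0,0],"hand":-1},{"linear":[0.0003,0.0006,0],"dr":[0,0,0],"hand":-1},{"linear":[0.0003,0.0006,0],"dr":[0,0,0],"hand":-1}]'
python3 -m crank '[{"linear":[0.0003,0.0002,0],"dr":[0,0,0],"hand":-1},{"linear":[0.0003,0.0004,0],"dr":[0,0,0],"hand":-1},{"linear":[0.0003,0.0004,0],"dr":[0,0,0],"hand":-1},{"linear":[0.0003,0.0004,0],"dr":[0,0,0],"hand":-1}]'
```

```text
t: 13.8
eef_pos: [0.5908, -0.0762, 0.1669]
tool_rot: [-0.174, 0.172, -0.685, 0.686]
contact_force: [-2.8, -2.9, 10.5]
gripper_width: 0.307
t: 14.13
eef_pos: [0.5908, -0.0763, 0.1668]
tool_rot: [-0.174, 0.172, -0.685, 0.686]
contact_force: [-1.9, -1.4, 10.5]
gripper_width: 0.305
```

```bash
python3 -m crank '[{"linear":[0,0.0003,0],"dr":[0,0,0],"hand":-1},{"linear":[0,0.0005,0],"dr":[0,0,0],"hand":-1},{"linear":[0,0.0005,0],"dr":[0,0,0],"hand":-1},{"linear":[0,0.0005,0],"dr":[0,0,0],"hand":-1},{"linear":[0,0.0005,0],"dr":[0,0,0],"hand":-1},{"linear":[0,0.0005,0],"dr":[0,0,0],"hand":-1},{"linear":[0,0.0005,0],"dr":[0,0,0],"hand":-1},{"linear":[0,0.0005,0],"dr":[0,0,0],"hand":-1}]'
python3 - <<'E'
from h import *
o=bot.get_obs();print(o["contact_force"],o["torque"],o["eef_pos"],T(o).as_matrix()[:,1])
E
```

```text
t: 14.8
eef_pos: [0.5909, -0.0762, 0.1666]
tool_rot: [-0.174, 0.172, -0.685, 0.686]
contact_force: [-3.8, -2.6, 14.1]
gripper_width: 0.303
[-3.774426   -2.57033049 14.12829241] [-0.15784816  0.98238703  0.07060896] [ 0.59087746 -0.07624446  0.16659266] [ 3.71723330e-03 -4.42299941e-04 -9.99992993e-01]
```

Pressed home with about 14 N, held for about 0.5 s, with the handle at about 186 mm. Now I ease off and let go. I'll re-grip centred on the bore axis, which lies about 5.5 mm to tool +x, so the turn is pure.

```bash
python3 -m crank '[{"linear":[0.0003,-0.001,0],"dr":[0,0,0],"hand":-1},{"linear":[0.0006,-0.002,0],"dr":[0,0,0],"hand":-1},{"linear":[0.0006,-0.003,0],"dr":[0,0,0],"hand":-1},{"linear":[0.0006,-0.003,0],"dr":[0,0,0],"hand":-1}]'
python3 -m crank '[{"linear":[0,0,0],"dr":[0,0,0],"hand":-0.3},{"linear":[0,0,0],"dr":[0,0,0],"hand":0},{"linear":[0,0,0],"dr":[0,0,0],"hand":0},{"linear":[0,0,0],"dr":[0,0,0],"hand":0},{"linear":[0,0,0],"dr":[0,0,0],"hand":0}]'
python3 - <<'E'
from h import *
o=bot.get_obs();print(o["eef_pos"],zyaw(o),o["contact_force"])
im=bot.read_camera("wrist");cv2.imwrite("pics/w7.png",im)
for z in (.196,):
  pass
print(go((.5856,-.0785,.1675),-61.3))
E
```

```text
t: 15.13
eef_pos: [0.5896, -0.0766, 0.167]
tool_rot: [-0.174, 0.172, -0.686, 0.686]
contact_force: [4.2, -1.7, -3.7]
gripper_width: 0.309
t: 15.55
eef_pos: [0.5885, -0.0762, 0.1671]
tool_rot: [0.173, -0.173, 0.686, -0.685]
contact_force: [0.5, -0.2, -0.7]
gripper_width: 0.498
[ 0.58851843 -0.07620272  0.16712906] -61.65933862104307 [ 0.49638532 -0.15616548 -0.65319937]
[array([ 0.0037, -0.0003,  0.0005]), array([ 0.02, -0.37,  0.02])]
```

View pics/w7.png

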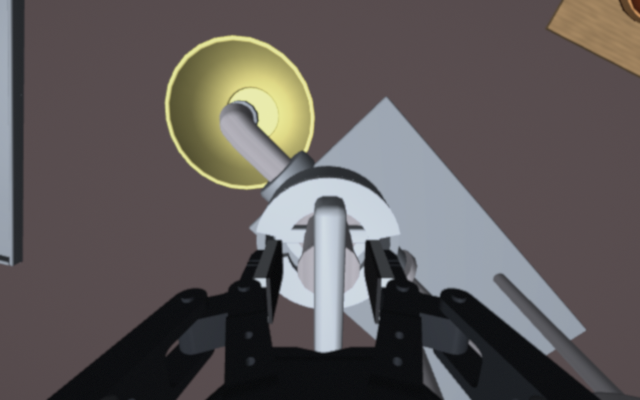

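The plug is seated upright with its ears inside the slots, and the bar's top face runs from about (330,205) to (330,352). I measure its middle for the re-grip.

```bash
python3 - <<'E'
from h import *
o=bot.get_obs();o["eef_pos"]=np.array(o["eef_pos"]);R=T(o)
g=cv2.cvtColor(cv2.imread("pics/w7.png"),cv2.COLOR_BGR2GRAY).astype(int)
f=lambda a,s:" ".join(f"{i+s}:{int(v)}" for i,v in enumerate(a))
print(f(g[190:230:2,326:332].mean(1),0));print(f(g[338:360,326:332].mean(1),338))
print(f(g[300:303,305:355].mean(0),305)); print(f(g[225:228,305:355].mean(0),305))
for r in [(330,205),(330,209),(330,352)]:
  print(r,R.inv().apply(atz("wrist",r,.196,o)-o["eef_pos"]))
def tl(x,y,z): return np.round(proj("wrist",o["eef_pos"]+R.apply([x,y,z]),o),1)
for d in (0,.004): print(d,tl(d-.04,-.029,0),tl(d-.04,-.009,0),tl(d+.04,-.029,0))
print(o["contact_force"])
E
```

```text
0:212 1:212 2:205 3:120 4:60 5:63 6:66 7:70 8:97 9:130 10:157 11:175 12:190 13:203 14:208 15:208 16:208 17:209 18:209 19:209
338:208 339:207 340:207 341:207 342:207 343:207 344:207 345:206 346:207 347:206 348:206 349:203 350:188 351:142 352:77 353:27 354:14 355:13 356:11 357:11 358:11 359:11
305:213 306:213 307:213 308:213 309:213 310:213 311:213 312:209 313:189 314:156 315:158 316:179 317:190 318:196 319:201 320:205 321:209 322:211 323:212 324:212 325:212 326:212 327:212 328:211 329:211 330:210 331:209 332:207 333:204 334:203 335:198 336:190 337:178 338:165 339:153 340:141 341:126 342:115 343:143 344:191 345:211 346:215 347:215 348:215 349:215 350:215 351:215 352:215 353:215 354:214
305:77 306:83 307:91 308:93 309:92 310:91 311:90 312:91 313:101 314:126 315:156 316:178 317:189 318:195 319:200 320:205 321:210 322:214 323:217 324:216 325:215 326:213 327:211 328:210 329:208 330:206 331:205 332:203 333:201 334:199 335:198 336:195 337:192 338:185 339:175 340:164 341:154 342:144 343:132 344:114 345:89 346:66 347:61 348:69 349:77 350:80 351:80 352:80 353:79 354:79
(330, 205) [-0.03830091 -0.02884233  0.00116093]
(330, 209) [-0.03660146 -0.02884186  0.00117404]
(330, 352) [ 0.03575778 -0.0288217   0.0017322 ]
0 [327.1 201.1] [326.6 186.6] [326.3 359.3]
0.004 [327.1 210.5] [326.6 194.9] [326.3 365.8]
[ 0.60545941 -0.97882701  0.28475352]
```

The near end is hidden by the gripper body, so I use the far end: the bar's middle is about 4 mm to +x and 2.8 mm to +z. I centre on it, re-grip gently and swing to open in two halves, checking the force.

```bash
python3 -m crank '[{"linear":[0.002,0,0.0014],"dr":[0,0,0],"hand":0},{"linear":[0.004,0,0.0028],"dr":[0,0,0],"hand":0},{"linear":[0.004,0,0.0028],"dr":[0,0,0],"hand":-0.4},{"linear":[0.004,0,0.0028],"dr":[0,0,0],"hand":-0.6},{"linear":[0.004,0,0.0028],"dr":[0,0,0],"hand":-1},{"linear":[0.004,0,0.0028],"dr":[0,0,0],"hand":-1},{"linear":[0.004,0,0.0028],"dr":[0,0,0],"hand":-1},{"linear":[0.004,0,0.0028],"dr":[0,0,0],"hand":-1}]' 25
python3 - <<'E'
from h import *
o=bot.get_obs();print(o["eef_pos"],zyaw(o),o["contact_force"],o["torque"],o["gripper_width"])
E
```

```text
t: 16.27
eef_pos: [0.5861, -0.0808, 0.1673]
tool_rot: [0.173, -0.173, 0.686, -0.686]
contact_force: [-4.1, 0.3, 4.8]
gripper_width: 0.325
[ 0.58610996 -0.0807524   0.16729467] -61.685069238506216 [-4.12633336  0.30217212  4.77325243] [0.27736803 1.07258164 0.02737108] 0.3253376353834504
```

```bash
python3 -m crank '[{"linear":[0.0007,-0.001,-0.0004],"dr":[0,0,0],"hand":-1},{"linear":[0.0007,-0.001,-0.0004],"dr":[0,0,0],"hand":-1},{"linear":[0.0007,-0.001,-0.0004],"dr":[0,-3,0],"hand":-1},{"linear":[0.0007,-0.001,-0.0004],"dr":[0,-6,0],"hand":-1},{"linear":[0.0007,-0.001,-0.0004],"dr":[0,-6,0],"hand":-1}]'
python3 - <<'E'
from h import *
o=bot.get_obs();print(o["eef_pos"],zyaw(o),o["contact_force"],o["torque"])
E
```

```text
t: 16.68
eef_pos: [0.5857, -0.0808, 0.1677]
tool_rot: [0.209, -0.209, 0.676, -0.675]
contact_force: [-1.1, 1.2, -3.3]
gripper_width: 0.322
[ 0.58567524 -0.080839    0.16766804] -55.59110113968801 [-1.09914441  1.20007975 -3.26902445] [ 0.2589993   0.1411101  -0.12078408]
```

```bash
python3 -m crank '[{"linear":[0,0.0006,0],"dr":[0,-4,0],"hand":-1},{"linear":[0,0.0006,0],"dr":[0,-8,0],"hand":-1},{"linear":[0,0.0006,0],"dr":[0,-12,0],"hand":-1},{"linear":[0,0.0006,0],"dr":[0,-16,0],"hand":-1},{"linear":[0,0.0006,0],"dr":[0,-20,0],"hand":-1},{"linear":[0,0.0006,0],"dr":[0,-24,0],"hand":-1},{"linear":[0,0.0006,0],"dr":[0,-28,0],"hand":-1},{"linear":[0,0.0006,0],"dr":[0,-32,0],"hand":-1},{"linear":[0,0.0006,0],"dr":[0,-32,0],"hand":-1}]'
python3 - <<'E'
from h import *
o=bot.get_obs();print(o["eef_pos"],zyaw(o),o["contact_force"],o["torque"])
E
```

```text
t: 17.43
eef_pos: [0.5859, -0.081, 0.1675]
tool_rot: [0.387, -0.387, 0.592, -0.592]
contact_force: [-1.7, 0.6, -1.5]
gripper_width: 0.32
[ 0.58594432 -0.08104143  0.16746019] -23.662400677834842 [-1.66542873  0.64829366 -1.50187387] [ 0.24293477  0.18750872 -0.104971  ]
```

```bash
python3 -m crank '[{"linear":[0,0,0],"dr":[0,-2,0],"hand":-1},{"linear":[0,0,0],"dr":[0,-4,0],"hand":-1},{"linear":[0,0,0],"dr":[0,-5.5,0],"hand":-1},{"linear":[0,0,0],"dr":[0,-5.5,0],"hand":-1}]'
python3 - <<'E'
from h import *
o=bot.get_obs();print(o["eef_pos"],zyaw(o),o["contact_force"],o["torque"])
E
python3 -m crank '[{"linear":[0,0,0],"dr":[0,-1,0],"hand":-1},{"linear":[0,0,0],"dr":[0,-1.5,0],"hand":-1},{"linear":[0,0,0],"dr":[0,-1.5,0],"hand":-1}]'
python3 - <<'E'
from h import *
o=bot.get_obs();print(o["eef_pos"],zyaw(o),o["contact_force"],o["torque"])
E
```

```text
t: 17.77
eef_pos: [0.5859, -0.081, 0.1675]
tool_rot: [-0.414, 0.414, -0.573, 0.573]
contact_force: [-0.8, 0.8, -1.6]
gripper_width: 0.321
[ 0.58593723 -0.08101971  0.16750681] -18.261967450572506 [-0.77570213  0.81644553 -1.56502249] [ 0.11142026  0.01693204 -0.10460343]
t: 18.02
eef_pos: [0.5859, -0.081, 0.1675]
tool_rot: [-0.422, 0.422, -0.567, 0.567]
contact_force: [0.7, 1.3, -2.7]
gripper_width: 0.325
[ 0.5859309  -0.08097448  0.16753043] -16.699989228419117 [ 0.67299633  1.32923056 -2.70765943] [ 0.13813556 -0.05332442 -0.24015547]
```

```bash
python3 -m crank '[{"linear":[0,0.0003,0],"dr":[0,-0.7,0],"hand":-1},{"linear":[0,0.0003,0],"dr":[0,-0.7,0],"hand":-1},{"linear":[0,0.0003,0],"dr":[0,-0.7,0],"hand":-1}]'
python3 - <<'E'
from h import *
o=bot.get_obs();print(o["eef_pos"],zyaw(o),o["contact_force"],o["torque"])
E
```

```text
t: 18.27
eef_pos: [0.586, -0.0809, 0.1675]
tool_rot: [-0.426, 0.425, -0.565, 0.565]
contact_force: [0.3, 0.5, 0.2]
gripper_width: 0.318
[ 0.58599014 -0.08094737  0.1674912 ] -15.997509077104018 [0.28904212 0.48208478 0.1656913 ] [ 0.11688412  0.08331722 -0.18736758]
```

```bash
python3 -m crank '[{"linear":[0,0,0],"dr":[0,-0.7,0],"hand":-1},{"linear":[0,0,0],"dr":[0,-1.4,0],"hand":-1},{"linear":[0,0,0],"dr":[0,-1.4,0],"hand":-1},{"linear":[0,0,0],"dr":[0,-1.4,0],"hand":-1}]'
python3 - <<'E'
from h import *
o=bot.get_obs();print(o["eef_pos"],zyaw(o),o["contact_force"],o["torque"])
E
```

```text
t: 18.6
eef_pos: [0.586, -0.0809, 0.1674]
tool_rot: [-0.432, 0.432, -0.56, 0.56]
contact_force: [0.3, -0.2, 1.8]
gripper_width: 0.323
[ 0.5859802  -0.08091771  0.16742497] -14.614908662927878 [ 0.30058459 -0.23215526  1.77031311] [ 0.13565747  0.03989972 -0.52765976]
```

The open stop is felt: the torque rose to 0.53 N m at a jaw yaw of about -15°. Now I swing back towards shut.

```bash
python3 -m crank '[{"linear":[0,0,0],"dr":[0,3,0],"hand":-1},{"linear":[0,0,0],"dr":[0,7,0],"hand":-1},{"linear":[0,0,0],"dr":[0,12,0],"hand":-1},{"linear":[0,0,0],"dr":[0,17,0],"hand":-1},{"linear":[0,0,0],"dr":[0,22,0],"hand":-1},{"linear":[0,0,0],"dr":[0,27,0],"hand":-1},{"linear":[0,0,0],"dr":[0,32,0],"hand":-1},{"linear":[0,0,0],"dr":[0,37,0],"hand":-1},{"linear":[0,0,0],"dr":[0,40,0],"hand":-1},{"linear":[0,0,0],"dr":[0,40,0],"hand":-1}]'
python3 - <<'E'
from h import *
o=bot.get_obs();print(o["eef_pos"],zyaw(o),o["contact_force"],o["torque"],o["q"])
E
```

```text
t: 19.43
eef_pos: [0.5857, -0.0807, 0.1673]
tool_rot: [-0.215, 0.215, -0.673, 0.674]
contact_force: [-0.2, -0.1, -0.1]
gripper_width: 0.323
[ 0.58568301 -0.08066616  0.1672502 ] -54.577795486757616 [-0.22892011 -0.0951799  -0.07953526] [0.1059402  0.12892621 0.12692236] [ 0.36958791  0.44512922 -0.43939485  1.79960407  0.22833087  0.9471749
 -1.11912656]
```

```bash
python3 -m crank '[{"linear":[0,0,0],"dr":[0,4,0],"hand":-1},{"linear":[0,0,0],"dr":[0,9,0],"hand":-1},{"linear":[0,0,0],"dr":[0,14,0],"hand":-1},{"linear":[0,0,0],"dr":[0,19,0],"hand":-1},{"linear":[0,0,0],"dr":[0,24,0],"hand":-1},{"linear":[0,0,0],"dr":[0,29,0],"hand":-1},{"linear":[0,0,0],"dr":[0,34,0],"hand":-1},{"linear":[0,0,0],"dr":[0,39,0],"hand":-1},{"linear":[0,0,0],"dr":[0,44,0],"hand":-1},{"linear":[0,0,0],"dr":[0,44,0],"hand":-1}]'
python3 - <<'E'
from h import *
o=bot.get_obs();print(o["eef_pos"],zyaw(o),o["contact_force"],o["torque"])
E
```

```text
t: 20.27
eef_pos: [0.5856, -0.0803, 0.1672]
tool_rot: [0.053, -0.053, -0.705, 0.705]
contact_force: [-1.0, 0.8, 0.5]
gripper_width: 0.32
[ 0.58563243 -0.08033727  0.16723962] -98.56851082086249 [-0.95164055  0.79909467  0.53157005] [0.30101226 0.21161575 0.09345918]
```

```bash
python3 -m crank '[{"linear":[0,0,0],"dr":[0,2,0],"hand":-1},{"linear":[0,0,0],"dr":[0,4,0],"hand":-1},{"linear":[0,0,0],"dr":[0,5,0],"hand":-1},{"linear":[0,0,0],"dr":[0,5,0],"hand":-1}]'
python3 - <<'E'
from h import *
o=bot.get_obs();print(o["eef_pos"],zyaw(o),o["contact_force"],o["torque"])
E
```

```text
t: 20.6
eef_pos: [0.5857, -0.0803, 0.1672]
tool_rot: [-0.083, 0.082, 0.702, -0.702]
contact_force: [-1.6, 2.9, 0.5]
gripper_width: 0.318
[ 0.58568686 -0.08033559  0.1672068 ] -103.3957683640435 [-1.56568577  2.90275807  0.54773973] [0.52386429 0.18094715 0.32822788]
```

```bash
python3 -m crank '[{"linear":[0,0,0],"dr":[0,0.8,0],"hand":-1},{"linear":[0,0,0],"dr":[0,1.5,0],"hand":-1},{"linear":[0,0,0],"dr":[0,1.5,0],"hand":-1},{"linear":[0,0,0],"dr":[0,1.5,0],"hand":-1}]'
python3 - <<'E'
from h import *
o=bot.get_obs();print(o["eef_pos"],zyaw(o),o["contact_force"],o["torque"])
E
```

```text
t: 20.93
eef_pos: [0.5857, -0.0804, 0.1672]
tool_rot: [-0.093, 0.092, 0.701, -0.701]
contact_force: [-1.7, 3.5, 0.2]
gripper_width: 0.321
[ 0.58574952 -0.08044236  0.16723152] -105.03017838224363 [-1.70603747  3.48745124  0.17950412] [0.79147448 0.20917424 0.3487487 ]
```

```bash
python3 -m crank '[{"linear":[0,0,0],"dr":[0,0.8,0],"hand":-1},{"linear":[0,0,0],"dr":[0,1.5,0],"hand":-1},{"linear":[0,0,0],"dr":[0,1.5,0],"hand":-1},{"linear":[0,0,0],"dr":[0,1.5,0],"hand":-1}]'
python3 - <<'E'
from h import *
o=bot.get_obs();print(o["eef_pos"],zyaw(o),o["contact_force"],o["torque"])
E
```

```text
t: 21.27
eef_pos: [0.5858, -0.0805, 0.1673]
tool_rot: [-0.102, 0.102, 0.7, -0.7]
contact_force: [-0.3, 4.3, -0.6]
gripper_width: 0.322
[ 0.58581263 -0.08052554  0.16725388] -106.57230616476438 [-0.30649575  4.28290154 -0.63438138] [1.0319149  0.19298981 0.31759091]
```

At the stop. I take the load off, open, back straight up, and check.

```bash
python3 -m crank '[{"linear":[0,0,0],"dr":[0,-0.8,0],"hand":-1},{"linear":[0,0,0],"dr":[0,-0.8,0],"hand":-0.3},{"linear":[0,0,0],"dr":[0,-0.8,0],"hand":0.2},{"linear":[0,0,0],"dr":[0,-0.8,0],"hand":0.2},{"linear":[0,0,0],"dr":[0,-0.8,0],"hand":0.2},{"linear":[0,0,0],"dr":[0,-0.8,0],"hand":0.2}]'
python3 -m crank '[{"linear":[0,-0.01,0],"dr":[0,0,0],"hand":0.2},{"linear":[0,-0.03,0],"dr":[0,0,0],"hand":0.2},{"linear":[0,-0.06,0],"dr":[0,0,0],"hand":0.2},{"linear":[0,-0.09,0],"dr":[0,0,0],"hand":0.2},{"linear":[0,-0.1,0],"dr":[0,0,0],"hand":0.2},{"linear":[0,-0.1,0],"dr":[0,0,0],"hand":0.2},{"linear":[0,-0.1,0],"dr":[0,0,0],"hand":0.2}]'
python3 - <<'E'
from h import *
o=bot.get_obs();print(o["eef_pos"],zyaw(o),o["contact_force"])
im=bot.read_camera("wrist");cv2.imwrite("pics/w8.png",im)
for n in("plug_grip","collar"):
  for r in bot.place_of("wrist",n)[:1]: print(n,r["score"],r["xy"],atz("wrist",r["xy"],.187 if n=="plug_grip" else .154,o))
E
```

```text
t: 21.77
eef_pos: [0.586, -0.0819, 0.1674]
tool_rot: [0.097, -0.098, -0.7, 0.701]
contact_force: [1.2, 0.2, -0.3]
gripper_width: 0.603
t: 22.35
eef_pos: [0.586, -0.0811, 0.2679]
tool_rot: [0.097, -0.098, -0.7, 0.7]
contact_force: [-0.4, -0.4, -0.1]
gripper_width: 0.598
[ 0.58596981 -0.08108845  0.26790114] -105.7968307590887 [-0.36333502 -0.35704002 -0.13865529]
plug_grip 0.82 [323.0, 201.8] [ 0.58605057 -0.07963189  0.187     ]
collar 0.37 [90.1, 86.2] [0.7192806  0.07575469 0.154     ]
```

View pics/w8.png

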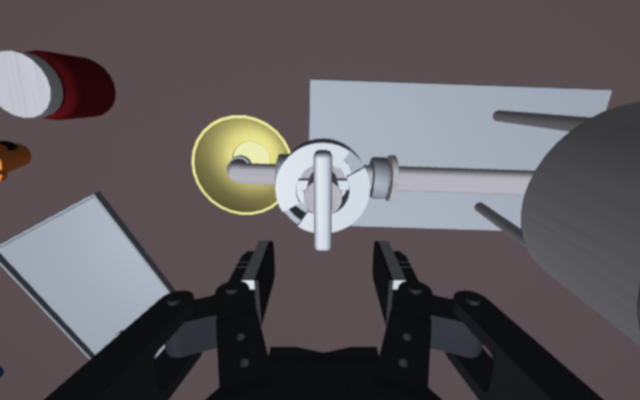

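The bar stands across the pipe (322,152)–(322,250), square to it within about 2°. The ears are under the collar, off the slots; the bowl and jar are in place, and the hand is clear.

```bash
python3 -c "
from station import bot
print(bot.hand_in(), bot.get_obs()['t'])"
```

```text
the job is handed in; nothing more can be done
the job is handed in; nothing more can be done
```

The plug is in the tap, pressed home, swung to both stops, left shut and let go. I handed the job in at about 22 s of the 67 s allowed; no verdict was reported.

- **Press:** the ears went through the slots without contact. The seat was felt with the handle's middle at about 187 mm. I held a steady push of about 14 N for roughly 0.5 s; the highest reading was 14.1 N, against the 12 N asked for and the 20 N limit.
- **Rocking:** after easing off I let go and re-gripped on the bore axis. The plug turned freely. The open stop was clear, at 0.53 N m.
- **Shut stop, less distinct:** the torque levelled off at about 0.33 N m while a side force of about 4 N built up. The bar may have slipped slightly in the pads there.
- **Last look:** the bar is across the pipe to within about 2°, and the network put its middle within about 2 mm of my estimate of the bore axis. The handle's middle is at about 186 mm, worked out from the grip height rather than measured directly. The hand is 10 cm clear, the bowl and jar look unmoved, and the nozzle was out of view, though the arm never went near it.
- **Camera disagreement:** early on I misread where the bar ends, which put the plug about 5 mm off the slots. I corrected this by comparing the ears with the slots before going in.

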